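# Set the three mate gourds in their own ring stands

## Task

The three round wooden mate gourds have small feet and tip over in the balcony wind: put each one, mouth up, into the steel ring stand of its own size (large gourd in the widest ring, medium in the middle one, small in the narrowest), seated squarely in the ring. Set them down gently rather than dropping them, don't tip any over, and leave the glass jars and the steel cup where they stand.

Things in the scene. Friction and masses are not known exactly. Their poses are not given: they have to be found in the camera images.
- large_gourd: Round mate gourd of dark wood, the widest and tallest of three: ball 84 mm across on a flat foot 32 mm across, upright steel collar round the open mouth. Height 95 mm; the collar, 62 mm across, is its top 28 mm: grip it there from above at any yaw, fingertips above the ball. About 220 g, loose, stands mouth up. Origin: centre of the foot's underside; z up.
- large_stand: Steel rod gourd stand, the widest of three: level ring of 6 mm rod, 68 mm across inside, 80 mm outside, top 30 mm above the plank, on three short legs; open below. Fixed. Origin: on the ring's axis at plank level; z up. The large gourd sits with its ball on the rod, its foot 14 mm above the plank.
- medium_gourd: Round mate gourd of dark wood, the middle one of three: ball 70 mm across on a flat foot 26 mm across, upright steel collar round the open mouth. Height 84 mm; the collar, 52 mm across, is its top 28 mm: grip it there from above at any yaw, fingertips above the ball. About 150 g, loose, stands mouth up. Origin: centre of the foot's underside; z up.
- medium_stand: Steel rod gourd stand, the middle one of three: level ring of 6 mm rod, 56 mm across inside, 68 mm outside, top 30 mm above the plank, on three short legs; open below. Fixed. Origin: on the ring's axis at plank level; z up. The medium gourd sits with its ball on the rod, its foot 16 mm above the plank.
- small_gourd: Round mate gourd of dark wood, the narrowest and lowest of three: ball 58 mm across on a flat foot 22 mm across, upright steel collar round the open mouth. Height 75 mm; the collar, 42 mm across, is its top 28 mm: grip it there from above at any yaw, fingertips above the ball. About 100 g, loose, stands mouth up. Origin: centre of the foot's underside; z up.
- small_stand: Steel rod gourd stand, the narrowest of three: level ring of 6 mm rod, 44 mm across inside, 56 mm outside, top 30 mm above the plank, on three short legs; open below. Fixed. Origin: on the ring's axis at plank level; z up. The small gourd sits with its ball on the rod, its foot 20 mm above the plank.
- jar_tall: Empty clear glass jar with a ribbed aluminium twist cap screwed on, 76 mm across, 115 mm tall. Loose; stays where it is. Origin: centre of its underside, z up.
- jar_middle: Empty clear glass jar with a ribbed aluminium twist cap screwed on, 76 mm across, 95 mm tall. Loose; stays where it is. Origin: centre of its underside, z up.
- jar_short: Empty clear glass jar with a ribbed aluminium twist cap screwed on, 76 mm across, 75 mm tall. Loose; stays where it is. Origin: centre of its underside, z up.
- steel_cup: Plain straight-sided steel cup, flat-bottomed, 58 mm across at the foot, 69 mm at the rim, 82 mm tall. Loose; stays where it is. Origin: centre of its underside, z up.
There are look-alikes about, which are no part of the job. Leave any purple look-alike of the large_gourd alone.

How it is judged:
By the outcome, as a careful person would: the job done as asked, in the order asked, and still so for the second after the job is handed in, with the robot touching nothing.
It also fails if it takes over 80 s, if anything falls off the work surface, if the arm or the gripper's body presses on something with over 40 N, if the wrist force passes 120 N, or if a joint passes its speed limit or range.

## Robot

A 6-joint arm with a two-finger parallel gripper is mounted at the origin on the work surface. World frame = base frame: x ahead of the robot, y to its left, z up, the work surface at z = 0. Lengths are in m, angles in rad, forces in N, time in s.
With the tool pointing down it reaches from about 0.25 to 0.725 m from the base axis. Payload 4 kg.
Tool frame: the origin (TCP) lies midway between the tips of the shut fingers; the grasp point (between the pads) lies 19 mm behind it; z points along the fingers, y is the line along which they close (so a half turn about z gives the same grasp; the last joint's range is limited). The gripper opens to 85 mm and grips with 20 to 120 N. Pads are 22 mm wide; open, the fingers measure 114 mm over their backs; the gripper's body (76 mm by 85 mm) begins 54 mm behind the grasp point. The pads swing forward as they close: fully open they stand 13 mm farther back than shut.
Start: joints at [1.18, 0.241, 0.005, 1.335, 0, 1.571], TCP at [0.19, 0.462, 0.231] pointing down, gripper open.
Joint ranges: [-2.72, 2.72], [-1.05, 1.87], [-1.09, 1.28], [-1.99, 2.15], [-1.42, 1.44], [-3.14, 3.14]. Speed limits (rad/s): [2.79, 2.79, 3.14, 3.14, 3.14, 3.14].

## Interface

Orientations are given as a unit quaternion [w, x, y, z].
In Python, from rig import monitor, optics, job, nets gives the robot as it stands.
- The arm moves only by the tool servo_tool, never from a script. Its argument "deltas" is a list of rows, each an object with "linear": the shift along the tool's x, y, z in m, a list of three; "rot": the turn, a rotation vector about the tool's x, y, z in degrees, a list of three; "jaw": the opening, from 0 (shut) to 1 (fully open). A call has 1 to 10 rows; each row is the pose to reach, as a shift and turn from the pose commanded when the call began, along the tool's axes at that moment; what a row does not reach only later rows make up. A row lasts 1/10 s, in which the tool goes at most 50 mm and 8.59 degrees, less where a joint would pass 70% of its speed; a pose out of reach is approached as far as the arm can. A call with a gripper value outside its range is refused whole. The fingers move at their own pace and stop on an object; "grip_force" is the grip in N (left out, the last holds). Time passes only in rows, so rows that repeat a pose let the fingers close. It gives the time, the measured TCP pose, the force, the opening and the grip force at its end, in the units of the state.
- monitor.state(): the state, without advancing time (a new reading comes with each control period).
- optics.snapshot(name): name is "scene" or "side" or "wrist"; returns a dict with "pixels" (480x640x3 uint8, red, green, blue), "mtx" (3x3 intrinsics, pixels), "D" ([k1, k2, p1, p2, k3] as OpenCV has them; the pictures are not rectified), "R" (3x3) and "t" (3): a world point X has camera coordinates R X + t. Camera axes: x right, y down, z forward; pixel columns grow to the right and rows downward; lengths in m; the calibration is good to about 2 mm. A picture is of the moment at which its call begins. There is no depth.
- job.hand_in(): hands the job in; it is judged then, once.
Trained networks look in a picture, given as the dict that the camera call returned (one of the last four; its "shot" number tells which), for a name from the list of things; names that differ only in an ending like _2 or _b are one class to them, and where a whole thing is asked for, a point or a joint stands for the part that bears it (a point fixed in the world has none). Each returns a list of dicts, best first, with "confidence" (0 to 1); they miss things now and then, are a little off and sometimes report something else, mostly with a low value. They report only what shows in the picture. A call takes as long as a camera call. They do not tell look-alikes from the thing itself.
- nets.trace(picture, thing): "pixels" (480x640 bool, what is visible of it) and "at" ([row, column] in pixels, amid what is visible of it).
The state is a dict: "time": time; "joint_positions": joint angles; "joint_velocities": joint speeds; "joint_torque": joint torques, N m; "ee_pos": TCP position; "tcp_rot": TCP orientation; "ft_force": force on the tool from outside, world axes, zero at the start; "wrist_torque": the same for the moment, N m; "gripper_width": opening from 0.0 (shut) to 1.0 (fully open); "grasp_force": force on a finger pad.
Only numpy, scipy, OpenCV 4.12 (cv2) and the standard library are available. Lean on these libraries where they do the work, as an engineer would, in place of code of your own. Each camera call takes 0.05 s, during which the arm holds its last target. There are 200 camera calls.

## Working session

There is one attempt and no reset: what is moved stays moved. The work goes in short steps, Python scripts to look and compute and a tool call to move; the robot and the scene stay as the last step left them, time stands still between calls to the robot, and variables do not carry over. Pictures are saved under pics/ and viewed, at most 14 in all, crops included, and the job is handed in when it is done.

Besides the shell and the picture viewer there is one more tool, called after "Call:" as name(argument=value, ...) on one line, values as JSON. servo_tool: Moves the arm, as the interface text tells. Its arguments: {"type":"object","properties":{"deltas":{"type":"array"},"grip_force":{"type":"number"}},"required":["deltas"]}

```bash
mkdir -p pics
cat > h.py <<'E'
import numpy as np, cv2, pickle
from rig import monitor, optics, job, nets
def snap(n,save=None):
    p=optics.snapshot(n)
    if save: cv2.imwrite(f'pics/{save}.png',p['pixels'][:,:,::-1])
    return p
def ray(p,uv):
    n=cv2.undistortPoints(np.array([[uv]],float),np.array(p['mtx']),np.array(p['D'])).ravel()
    R=np.array(p['R']);t=np.array(p['t'])
    return -R.T@t, R.T@np.array([n[0],n[1],1])
def atz(p,uv,z):
    o,d=ray(p,uv); return o+d*(z-o[2])/d[2]
def proj(p,X):
    R=np.array(p['R']);r=cv2.Rodrigues(R)[0]
    return cv2.projectPoints(np.array(X,float).reshape(-1,1,3),r,np.array(p['t'],float),np.array(p['mtx']),np.array(p['D']))[0].reshape(-1,2)
E
python3 - <<'E'
from h import *
for n in ['scene','side']:
    p=snap(n,n+'0')
    print(n,-np.array(p['R']).T@p['t'])
    for th in ['large_gourd','medium_gourd','small_gourd','large_stand','medium_stand','small_stand','jar_tall','jar_middle','jar_short','steel_cup']:
        for r in nets.trace(p,th):
            ys,xs=np.where(r['pixels'])
            print(th,round(r['confidence'],2),np.round(r['at']),'x',xs.min(),xs.max(),'y',ys.min(),ys.max())
print(monitor.state())
E
```

```text
scene [1.06325806 0.7425756  0.68531958]
large_gourd 0.87 [296. 476.] x 452 502 y 263 325
large_gourd 0.85 [252. 510.] x 484 527 y 228 283
medium_gourd 0.79 [378. 462.] x 438 485 y 345 405
small_gourd 0.8 [277. 392.] x 374 406 y 252 294
large_stand 0.82 [178. 275.] x 262 298 y 165 191
large_stand 0.74 [275. 390.] x 374 406 y 252 295
medium_stand 0.66 [319. 271.] x 252 296 y 294 334
small_stand 0.65 [252. 315.] x 297 329 y 238 268
jar_tall 0.97 [246. 213.] x 192 235 y 210 280
jar_middle 0.56 [172. 194.] x 176 210 y 145 193
jar_short 0.65 [211. 288.] x 268 305 y 186 232
steel_cup 0.91 [342. 348.] x 326 371 y 310 376
side [-0.14519017 -0.90027713  0.82955501]
large_gourd 0.8 [236. 174.] x 157 190 y 211 254
large_gourd 0.67 [211. 214.] x 199 231 y 188 228
medium_gourd 0.87 [177. 248.] x 237 262 y 162 194
medium_gourd 0.63 [372. 355.] x 331 378 y 345 386
small_gourd 0.82 [229. 266.] x 256 277 y 215 246
small_gourd 0.71 [243. 406.] x 385 420 y 216 271
large_stand 0.97 [358. 364.] x 331 379 y 345 386
large_stand 0.52 [268. 318.] x 308 333 y 256 277
medium_stand 0.68 [228. 348.] x 336 365 y 
[... 330 characters left out ...]
[ 1.17998546e+00,  2.40595752e-01,  5.03771454e-03,  1.33521443e+00,
       -1.22293931e-05,  1.57080945e+00]), 'joint_velocities': array([ 2.40400681e-03,  7.42198986e-04,  1.62757972e-05, -9.99879522e-04,
       -5.90298993e-05,  7.66674300e-04]), 'joint_torque': array([-4.45318592e-04, -3.72222018e+01,  2.52695006e+01,  1.26623883e-03,
        1.30858507e-05, -1.18562216e-06]), 'ee_pos': array([0.19047717, 0.46231   , 0.23132301]), 'tcp_rot': array([8.31419479e-06, 1.94170709e-01, 9.80967755e-01, 1.05135168e-05]), 'ft_force': array([0.22704694, 1.16376258, 0.60059693]), 'wrist_torque': array([ 0.02119735, -0.00095579,  0.00912082]), 'grasp_force': 0.0, 'gripper_width': 1.0016385504640175}
```

View pics/scene0.png

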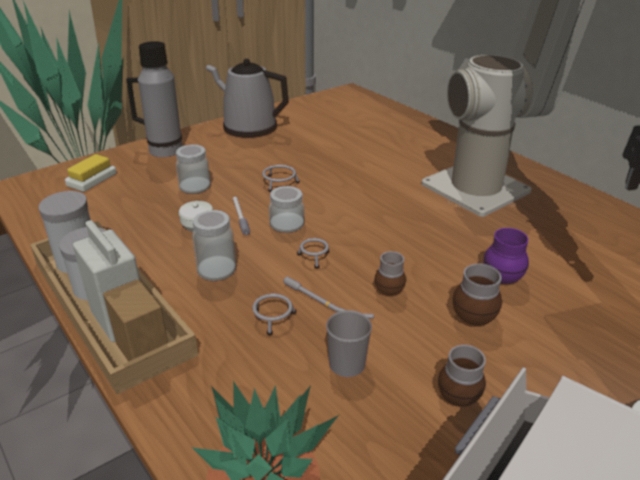

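View pics/side0.png

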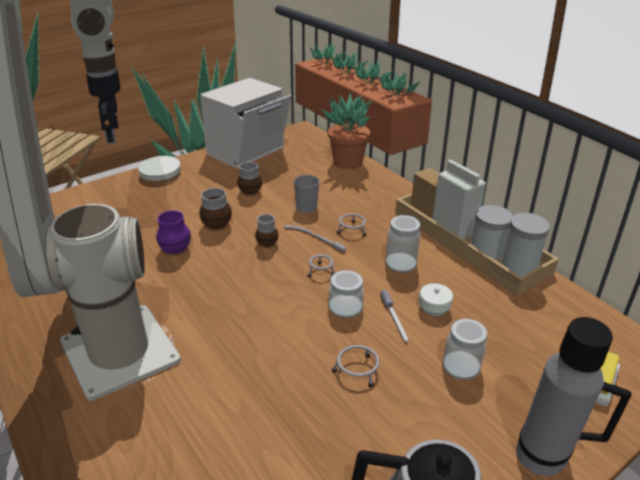

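Scene view, left to right: the stands are large (280,176), small (314,248) and medium (273,308). The gourds are small (391,275), medium (462,377) and dark-wood large (478,296). The purple look-alike is at (507,257).
There are two candidates for large_gourd: the brown one at (478,296) (side 215,210) and the purple one at (507,257) (side 173,233). The brown one fits "dark wood", and purple is excluded by the task. I'll fit positions and make an enlarged crop to confirm.

```bash
cat >> h.py <<'E'
from scipy.optimize import least_squares
G={'large':(95,84,62),'medium':(84,70,52),'small':(75,58,42)}; S={'large':80,'medium':68,'small':56}
A=np.linspace(0,2*np.pi,40,endpoint=False)
def circ(x,y,r,z): return np.c_[x+r*np.cos(A),y+r*np.sin(A),np.full(40,z)]
def gourd(k,x,y,z0=0):
    H,B,C=[v/1000 for v in G[k]]; zc=(H-0.028+z0*0)-np.sqrt((B/2)**2-(C/2)**2)  # ball centre: collar base sits on ball
    pts=[circ(x,y,C/2,H+z0),circ(x,y,C/2,H-.02+z0)]
    for e in np.linspace(-1.0,.8,10): pts.append(circ(x,y,B/2*np.cos(e),zc+z0+B/2*np.sin(e)))
    return np.vstack(pts)
def bbox(P): return np.r_[P.min(0),P.max(0)]
def fit(model,obs,x0,use=(0,1,2,3)):
    f=lambda v:np.concatenate([(bbox(proj(p,model(*v)))-b)[list(use)] for p,b in obs])
    s=least_squares(f,x0); return s.x,s.fun
def mbox(m):
    ys,xs=np.where(m); return np.array([xs.min(),ys.min(),xs.max()+1,ys.max()+1],float)
def find(p,thing,near):
    c=[r for r in nets.trace(p,thing) if abs(r['at'][1]-near[0])+abs(r['at'][0]-near[1])<25]
    return c[0]['pixels'] if c else None
E
python3 - <<'E'
from h import *
P={n:snap(n) for n in ('scene','side')}
near={'large_gourd':[(478,296),(215,210)],'medium_gourd':[(462,377),(249,180)],'small_gourd':[(391,275),(266,232)],
'large_stand':[(280,176),(357,362)],'medium_stand':[(273,310),(352,225)],'small_stand':[(314,250),(320,265)]}
for th,nn in near.items():
    k,t=th.split('_'); obs=[]
    for n,c in zip(P,nn):
        m=find(P[n],th,c)
        if m is not None: obs.append((P[n],mbox(m)))
    x0=atz(P['scene'],nn[0],.03)[:2]
    if t=='gourd': r=fit(lambda x,y:gourd(k,x,y),obs,x0)
    else:
        for kk in S:
            r=fit(lambda x,y:np.vstack([circ(x,y,S[kk]/2000,.027)]),obs,x0,(0,1,2))
            print(kk,end=' ');print(th,np.round(r[0],4),np.round(r[1],1))
        continue
    print(th,np.round(r[0],4),np.round(r[1],1))
a=P['scene']['pixels'][210:420,360:560]; b=P['side']['pixels'][140:270,140:300]
im=np.hstack([cv2.resize(a,(400,420)),cv2.resize(b,(400,325)) if 0 else cv2.copyMakeBorder(cv2.resize(b,(400,325)),0,95,0,0,0)])
cv2.imwrite('pics/crop.png',im[:,:,::-1])
E
```

```text
large_gourd [0.373  0.3034] [ 0.7 -0.4 -0.6 -0.5  1.2 -0.6 -1.  -1. ]
medium_gourd [0.5308 0.4068] [-0.1 -0.5  0.   0.3  0.4  0.1 -0.6 -0.7]
small_gourd [0.4395 0.1583] [ 0.4 -0.8 -0.5 -0.4 -0.9 -1.   0.8 -0.9]
large large_stand [ 0.359 -0.302] [ 2.5 -0.3 -0.9  3.2 -0.1 -2. ]
medium large_stand [ 0.361  -0.2993] [ 4.9  1.5 -3.5  6.4  0.9 -5.3]
small large_stand [ 0.363  -0.2966] [ 7.4  3.2 -6.   9.6  1.9 -8.6]
large medium_stand [0.6485 0.0936] [-2.  -1.8  2.2 -0.6 -2.9  0.9]
medium medium_stand [0.6469 0.0915] [ 1.6 -0.5 -1.4  1.7 -1.1 -1.4]
small medium_stand [0.6453 0.0893] [ 5.2  0.6 -4.9  4.1  0.7 -3.7]
large small_stand [ 0.4935 -0.    ] [-5.2 -0.6  5.2]
medium small_stand [ 0.4906 -0.0038] [-2.  -0.2  2. ]
small small_stand [ 0.4876 -0.0078] [ 1.1  0.1 -1.1]
```

View pics/crop.png

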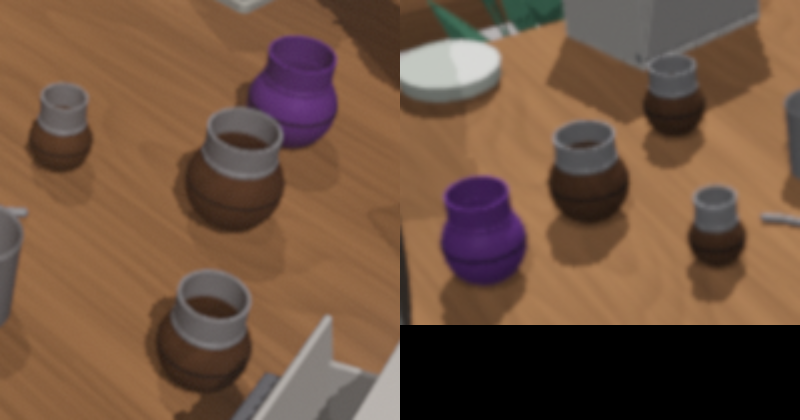

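The crop confirms it: the brown one (crop 235,170) is the large wooden gourd, and the purple one behind it (295,90) is left alone. Next I move above the large gourd.

Call:
servo_tool(deltas=[{"linear": [-0.02, -0.007, 0], "rot": [0, 0, 0], "jaw": 1}, {"linear": [-0.06, -0.02, 0], "rot": [0, 0, 0], "jaw": 1}, {"linear": [-0.105, -0.035, 0], "rot": [0, 0, 0], "jaw": 1}, {"linear": [-0.15, -0.05, 0], "rot": [0, 0, 0], "jaw": 1}, {"linear": [-0.19, -0.064, 0], "rot": [0, 0, 0], "jaw": 1}, {"linear": [-0.22, -0.074, 0], "rot": [0, 0, 0], "jaw": 1}, {"linear": [-0.23, -0.077, 0], "rot": [0, 0, 0], "jaw": 1}, {"linear": [-0.23, -0.077, 0], "rot": [0, 0, 0], "jaw": 1}])

```text
time: 2.6
ee_pos: [0.3746, 0.3028, 0.2313]
tcp_rot: [-0.0, 0.196, 0.981, 0.0]
ft_force: [-0.1, 0.8, -0.3]
gripper_width: 1.001
grasp_force: 0.0
```

```bash
cat >> h.py <<'E'
def rotm():
    from scipy.spatial.transform import Rotation as Ro
    q=monitor.state()['tcp_rot']; return Ro.from_quat([q[1],q[2],q[3],q[0]]).as_matrix()
def delta(X):
    R=rotm(); e=monitor.state()['ee_pos']; return np.round(R.T@(np.array(X)-e),4)
E
python3 - <<'E'
from h import *
p=snap('wrist','wrist1'); s=snap('scene','scene1'); d=snap('side','side1')
print('wrist cam',-np.array(p['R']).T@p['t'], monitor.state()['ee_pos'], monitor.state()['time'])
for r in nets.trace(p,'large_gourd'):
    b=mbox(r['pixels']); print('w large',r['confidence'],b)
    print(fit(lambda x,y:gourd('large',x,y),[(p,b)],(.37,.3)))
# others
pu=[r for r in nets.trace(d,'large_gourd') if abs(r['at'][1]-174)<20]
for r in pu: print('purple',fit(lambda x,y:gourd('large',x,y),[(d,mbox(r['pixels']))],(.3,.2)))
cyl={'jar_tall':(38,38,.115,(213,246),(403,245)),'jar_middle':(38,38,.095,(194,172),(466,349)),'jar_short':(38,38,.075,(288,211),(346,295)),'steel_cup':(29,34.5,.082,(348,342),(306,194))}
for n,(r0,r1,h,c1,c2) in cyl.items():
    obs=[]
    for q,c in((s,c1),(d,c2)):
        m=find(q,n,c)
        if m is not None: obs.append((q,mbox(m)))
    x0=atz(s,c1,.04)[:2]
    if obs: r=fit(lambda x,y:np.vstack([circ(x,y,r0/1000,0),circ(x,y,r1/1000,h)]),obs,x0); print(n,len(obs),np.round(r[0],3),np.round(r[1],1))
    else: print(n,'approx',x0)
# small stand refined with side
m=find(d,'small_stand',(320,265)); m2=find(s,'small_stand',(314,250))
for q,mm in((s,m2),(d,m)):
    if mm is not None: print(fit(lambda x,y:circ(x,y,.028,.027),[(q,mbox(mm))],(.49,0),(0,1,2)))
E
```

```text
wrist cam [0.30760181 0.32965282 0.37332046] [0.37295995 0.30425813 0.23126734] 2.75
w large 0.87 [287. 173. 372. 264.]
(array([0.37267021, 0.3032333 ]), array([ 0.24742925, -0.0995898 , -0.24746064,  0.080215  ]))
w large 0.75 [172.  49. 278. 149.]
(array([0.2395556 , 0.26159606]), array([ 0.0059995 ,  0.33815378, -0.00175958, -0.45594392]))
jar_tall 2 [ 0.655 -0.091] [-0.9 -0.4  0.7  0.4 -0.8 -1.9  0.5  1.8]
jar_middle 2 [ 0.533 -0.41 ] [-0.2 -1.8  0.8  0.3 -1.4 -2.4  1.9  1.1]
jar_short 2 [ 0.455 -0.142] [-0.5 -1.5  0.4 -0.5 -0.7 -2.6  0.6  0.8]
steel_cup 2 [0.618 0.25 ] [-0.   0.1 -0.1 -0.8 -1.2 -1.2  0.9 -0.8]
(array([ 0.48556803, -0.01039124]), array([ 2.13498159,  0.15632922, -2.14037007]))
(array([ 0.48219589, -0.00954032]), array([ 1.24781503,  0.0729624 , -1.24751374]))
```

View pics/wrist1.png

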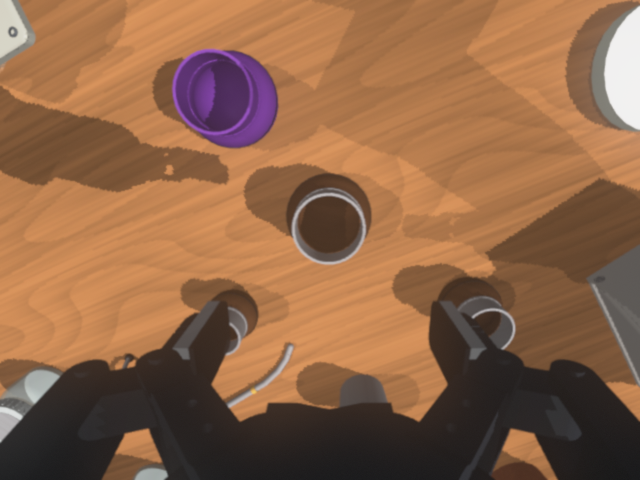

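The wrist view shows the brown large gourd at (329,220) and purple at (215,92). The wrist fit agrees with the fixed cameras to 1 mm, so I descend and grip.

Call:
servo_tool(deltas=[{"linear": [0, -0.001, 0.03], "rot": [0, 0, 0], "jaw": 1}, {"linear": [0, -0.001, 0.075], "rot": [0, 0, 0], "jaw": 1}, {"linear": [0, -0.001, 0.115], "rot": [0, 0, 0], "jaw": 1}, {"linear": [0, -0.001, 0.145], "rot": [0, 0, 0], "jaw": 1}, {"linear": [0, -0.001, 0.16], "rot": [0, 0, 0], "jaw": 1}, {"linear": [0, -0.001, 0.167], "rot": [0, 0, 0], "jaw": 1}, {"linear": [0, -0.001, 0.167], "rot": [0, 0, 0], "jaw": 1}])

```text
time: 4.05
ee_pos: [0.373, 0.3022, 0.0636]
tcp_rot: [-0.001, 0.194, 0.981, -0.001]
ft_force: [-0.6, 0.1, 0.5]
gripper_width: 0.996
grasp_force: 0.0
```

Call:
servo_tool(deltas=[{"linear": [0, 0, 0], "rot": [0, 0, 0], "jaw": 0.85}, {"linear": [0, 0, 0], "rot": [0, 0, 0], "jaw": 0.75}, {"linear": [0, 0, 0], "rot": [0, 0, 0], "jaw": 0.6}, {"linear": [0, 0, 0], "rot": [0, 0, 0], "jaw": 0.5}, {"linear": [0, 0, 0], "rot": [0, 0, 0], "jaw": 0.5}, {"linear": [0, 0, 0], "rot": [0, 0, 0], "jaw": 0.5}], grip_force=40)

```text
time: 4.65
ee_pos: [0.3743, 0.3031, 0.0659]
tcp_rot: [0.001, 0.194, 0.981, 0.001]
ft_force: [-0.8, -1.8, 6.2]
gripper_width: 0.717
grasp_force: 42.9
```

Call:
servo_tool(deltas=[{"linear": [0, 0, -0.005], "rot": [0, 0, 0], "jaw": 0.5}, {"linear": [0, 0, -0.015], "rot": [0, 0, 0], "jaw": 0.5}, {"linear": [0, 0, -0.035], "rot": [0, 0, 0], "jaw": 0.5}, {"linear": [0, 0, -0.065], "rot": [0, 0, 0], "jaw": 0.5}, {"linear": [0, 0, -0.1], "rot": [0, 0, 0], "jaw": 0.5}, {"linear": [0, 0, -0.13], "rot": [0, 0, 0], "jaw": 0.5}, {"linear": [0, 0, -0.15], "rot": [0, 0, 0], "jaw": 0.5}, {"linear": [0, 0, -0.16], "rot": [0, 0, 0], "jaw": 0.5}, {"linear": [0, 0, -0.16], "rot": [0, 0, 0], "jaw": 0.5}])

```text
time: 5.55
ee_pos: [0.374, 0.3031, 0.2258]
tcp_rot: [0.001, 0.194, 0.981, 0.001]
ft_force: [-0.3, 0.2, -2.2]
gripper_width: 0.714
grasp_force: 44.0
```

Run:
```python
from h import *
p=snap('wrist','wrist2')
s=monitor.state(); print(s['ee_pos'],s['gripper_width'],s['grasp_force'],s['ft_force'],s['joint_positions'])
for r in nets.trace(p,'large_gourd'): print(r['confidence'],mbox(r['pixels']))
print(delta((.359,-.302,s['ee_pos'][2])))
```

```text
[0.37338278 0.3025854  0.22436273] 0.7114798655568308 44.031155705451965 [-0.59933464  0.17944976 -1.90786288] [ 6.81003301e-01  2.05132955e-01 -5.88251236e-02  1.30639088e+00
  6.41712276e-05  1.07181809e+00]
0.93 [169.  46. 277. 149.]
[-2.173e-01 -5.639e-01 -3.000e-04]
```

Call:
servo_tool(deltas=[{"linear": [-0.004, -0.011, 0], "rot": [0, 0, 0], "jaw": 0.5}, {"linear": [-0.015, -0.04, 0], "rot": [0, 0, 0], "jaw": 0.5}, {"linear": [-0.03, -0.079, 0], "rot": [0, 0, 0], "jaw": 0.5}, {"linear": [-0.048, -0.124, 0], "rot": [0, 0, 0], "jaw": 0.5}, {"linear": [-0.065, -0.169, 0], "rot": [0, 0, 0], "jaw": 0.5}, {"linear": [-0.082, -0.214, 0], "rot": [0, 0, 0], "jaw": 0.5}, {"linear": [-0.1, -0.259, 0], "rot": [0, 0, 0], "jaw": 0.5}, {"linear": [-0.117, -0.305, 0], "rot": [0, 0, 0], "jaw": 0.5}, {"linear": [-0.133, -0.345, 0], "rot": [0, 0, 0], "jaw": 0.5}, {"linear": [-0.148, -0.384, 0], "rot": [0, 0, 0], "jaw": 0.5}])

```text
time: 6.65
ee_pos: [0.3621, -0.1109, 0.2233]
tcp_rot: [-0.001, 0.195, 0.981, -0.0]
ft_force: [1.0, 0.2, -2.8]
gripper_width: 0.708
grasp_force: 44.3
```

Call:
servo_tool(deltas=[{"linear": [-0.015, -0.039, 0], "rot": [0, 0, 0], "jaw": 0.5}, {"linear": [-0.03, -0.078, 0], "rot": [0, 0, 0], "jaw": 0.5}, {"linear": [-0.043, -0.112, 0], "rot": [0, 0, 0], "jaw": 0.5}, {"linear": [-0.054, -0.14, 0], "rot": [0, 0, 0], "jaw": 0.5}, {"linear": [-0.062, -0.163, 0], "rot": [0, 0, 0], "jaw": 0.5}, {"linear": [-0.067, -0.175, 0], "rot": [0, 0, 0], "jaw": 0.5}, {"linear": [-0.069, -0.18, 0], "rot": [0, 0, 0], "jaw": 0.5}, {"linear": [-0.069, -0.18, 0], "rot": [0, 0, 0], "jaw": 0.5}])

```text
time: 7.45
ee_pos: [0.3587, -0.3013, 0.2237]
tcp_rot: [-0.001, 0.194, 0.981, 0.001]
ft_force: [0.2, 0.4, -2.7]
gripper_width: 0.71
grasp_force: 44.3
```

```bash
cat >> h.py <<'E'
def stand(k,p,near=None,x0=(.36,-.3)):
    "ring position from one picture, matching the upper part of the net mask"
    out=[]
    for r in nets.trace(p,k+'_stand'):
        b=mbox(r['pixels']); f=fit(lambda x,y:circ(x,y,S[k]/2000,.027),[(p,b)],x0)
        out.append((round(r['confidence'],2),np.round(f[0],4),np.round(f[1],1),b))
    return out
E
python3 - <<'E'
from h import *
W=snap('wrist','wrist3'); s=snap('scene','scene3'); d=snap('side','side3')
st=monitor.state(); print(st['ee_pos'],st['gripper_width'],st['joint_positions'],st['time'])
for q in(W,s,d): print(*stand('large',q),sep='\n'); print()
# held gourd from fixed cameras: x,y,z0
for n,q in(('scene',s),('side',d)):
    for r in nets.trace(q,'large_gourd'): print(n,round(r['confidence'],2),mbox(r['pixels']), np.round(bbox(proj(q,gourd('large',st['ee_pos'][0],st['ee_pos'][1],st['ee_pos'][2]-.066)))))
E
```

```text
[ 0.35914901 -0.30045544  0.22420573] 0.711927948632898 [-6.96849513e-01  1.81862980e-01 -8.83231372e-02  1.30135449e+00
  3.09453944e-04 -3.07388435e-01] 7.6
(0.94, array([ 0.3369, -0.2914]), array([ -4.8, -20.2,   4.8,  23.2]), array([295., 172., 366., 209.]))

(0.66, array([ 0.3759, -0.2788]), array([ 0.9,  4.1, -0.9, -3.7]), array([263., 166., 299., 190.]))

(0.61, array([ 0.351 , -0.3122]), array([ 1.9,  5.7, -1.9, -4.9]), array([332., 345., 379., 387.]))
(0.29, array([ 0.4737, -0.0218]), array([-4.2,  0.8,  4.2, -1. ]), array([307., 255., 334., 278.]))

scene 0.89 [484. 228. 529. 284.] [261.  76. 298. 124.]
scene 0.74 [261.  78. 298. 124.] [261.  76. 298. 124.]
side 0.95 [156. 210. 191. 255.] [335. 252. 384. 315.]
side 0.91 [334. 254. 384. 315.] [335. 252. 384. 315.]
```

View pics/wrist3.png

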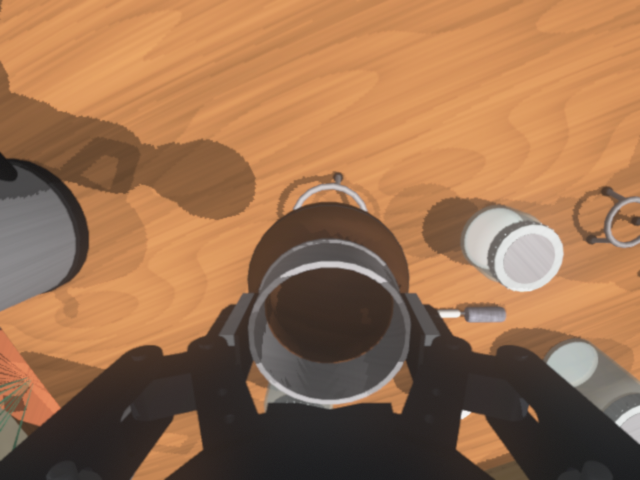

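The wrist view shows the large gourd upright in the jaws and the large ring's far arc at (332,185) below it. I'll refine all the ring centres with a robust rod-pixel fit.

```bash
cat >> h.py <<'E'
from scipy.spatial import cKDTree
B=np.linspace(0,2*np.pi,360,endpoint=False)
def ringfit(k,obs,x0,pad=4):
    "obs: (picture, box); robust fit of the rod's centre circle to the grey pixels in the box"
    r=S[k]/2000-.003; pts=[]
    for p,b in obs:
        x1,y1,x2,y2=[int(v) for v in b]; x1-=pad;y1-=pad;x2+=pad;y2+=pad
        c=p['pixels'][y1:y2,x1:x2].astype(int); g=(c.max(2)-c.min(2)<35)&(c.max(2)>80)
        ys,xs=np.where(g); pts.append(np.c_[xs+x1,ys+y1].astype(float))
    def f(v):
        o=[]
        for (p,_),q in zip(obs,pts):
            C=proj(p,np.c_[v[0]+r*np.cos(B),v[1]+r*np.sin(B),np.full(360,.027)]); o.append(cKDTree(C).query(q)[0])
        return np.concatenate(o)
    s=least_squares(f,x0,loss='soft_l1',f_scale=.7,diff_step=1e-3); e=f(s.x)
    return np.round(s.x,4),round(float(np.median(e)),2),[len(q) for q in pts]
E
python3 - <<'E'
from h import *
s=snap('scene'); d=snap('side')
bx={'large':((262,166,298,191),(332,345,379,387)),'medium':((252,294,296,334),(336,214,366,236)),'small':((299,238,329,268),(307,255,334,278))}
x0={'large':(.359,-.302),'medium':(.647,.0915),'small':(.4876,-.0078)}
for k in bx:
    o=list(zip((s,d),bx[k])); print(k,ringfit(k,o,x0[k]),ringfit(k,o[:1],x0[k]),ringfit(k,o[1:],x0[k]))
E
```

```text
large (array([ 0.3645, -0.3006]), 1.43, [501, 393]) (array([ 0.3842, -0.2593]), 3.54, [501]) (array([ 0.3634, -0.3026]), 0.91, [393])
medium (array([0.6512, 0.0908]), 1.11, [437, 55]) (array([0.6514, 0.0907]), 1.14, [437]) (array([0.6477, 0.0909]), 1.0, [55])
small (array([ 0.4853, -0.0103]), 1.2, [274, 256]) (array([ 0.4867, -0.0085]), 1.06, [274]) (array([ 0.483 , -0.0139]), 2.01, [256])
```

```bash
cat >> h.py <<'E'
def ringscore(k,p,x,y,sat,up=4):
    def poly(r,z): return (proj(p,np.c_[x+r*np.cos(B),y+r*np.sin(B),np.full(360,z)])*up+up/2-.5)
    R=S[k]/2000; sh=sat.shape
    def fill(r):
        m=np.zeros(sh,np.uint8); cv2.fillPoly(m,[np.round(poly(r,.027)).astype(np.int32)],1); return m.astype(bool)
    a,b,c,d=fill(R-.0085),fill(R-.006),fill(R),fill(R+.003)
    return sat[(d&~c)|(b&~a)].mean()-sat[c&~b].mean()
def ringgrid(k,ps,x0,span=.012,step=.001,up=4):
    tot=0; g=np.arange(-span,span+1e-9,step); res=[]
    for p in ps:
        c=proj(p,[[*x0,.027]])[0]; h=60; u0,v0=int(c[0])-h,int(c[1])-h
        im=p['pixels'][max(v0,0):v0+2*h,u0:u0+2*h].astype(float); v0=max(v0,0)
        sat=(im.max(2)-im.min(2))/(im.max(2)+20); sat=cv2.resize(sat,None,fx=up,fy=up,interpolation=cv2.INTER_CUBIC)
        q=dict(p); M=np.array(p['mtx'],float).copy(); M[0,2]-=u0; M[1,2]-=v0; q['mtx']=M
        z=np.array([[ringscore(k,q,x0[0]+i,x0[1]+j,sat,up) for j in g] for i in g]); tot=tot+z
        i,j=np.unravel_index(z.argmax(),z.shape); res.append((round(x0[0]+g[i],4),round(x0[1]+g[j],4),round(z.max(),3)))
    i,j=np.unravel_index(tot.argmax(),tot.shape); return (round(x0[0]+g[i],4),round(x0[1]+g[j],4)),res
E
python3 - <<'E'
from h import *
s=snap('scene'); d=snap('side')
for k,x in {'large':(.361,-.302),'medium':(.648,.091),'small':(.486,-.009)}.items(): print(k,ringgrid(k,[s,d],x))
E
```

```text
large ((np.float64(0.364), np.float64(-0.303)), [(np.float64(0.365), np.float64(-0.304), np.float64(0.122)), (np.float64(0.364), np.float64(-0.302), np.float64(0.22))])
medium ((np.float64(0.651), np.float64(0.09)), [(np.float64(0.651), np.float64(0.09), np.float64(0.185)), (np.float64(0.65), np.float64(0.092), np.float64(0.049))])
small ((np.float64(0.484), np.float64(-0.009)), [(np.float64(0.486), np.float64(-0.009), np.float64(0.159)), (np.float64(0.484), np.float64(-0.008), np.float64(0.156))])
```

Call:
servo_tool(deltas=[{"linear": [-0.006, 0, 0.015], "rot": [0, 0, 0], "jaw": 0.5}, {"linear": [-0.006, 0, 0.045], "rot": [0, 0, 0], "jaw": 0.5}, {"linear": [-0.006, 0, 0.075], "rot": [0, 0, 0], "jaw": 0.5}, {"linear": [-0.006, 0, 0.1], "rot": [0, 0, 0], "jaw": 0.5}, {"linear": [-0.006, 0, 0.115], "rot": [0, 0, 0], "jaw": 0.5}, {"linear": [-0.006, 0, 0.122], "rot": [0, 0, 0], "jaw": 0.5}, {"linear": [-0.006, 0, 0.125], "rot": [0, 0, 0], "jaw": 0.5}, {"linear": [-0.006, 0, 0.125], "rot": [0, 0, 0], "jaw": 0.5}])

```text
time: 8.85
ee_pos: [0.365, -0.3041, 0.0996]
tcp_rot: [0.0, 0.194, 0.981, -0.0]
ft_force: [-0.3, -0.6, -2.4]
gripper_width: 0.715
grasp_force: 44.3
```

Call:
servo_tool(deltas=[{"linear": [0, 0, 0.003], "rot": [0, 0, 0], "jaw": 0.5}, {"linear": [0, 0, 0.006], "rot": [0, 0, 0], "jaw": 0.5}, {"linear": [0, 0, 0.009], "rot": [0, 0, 0], "jaw": 0.5}, {"linear": [0, 0, 0.012], "rot": [0, 0, 0], "jaw": 0.5}, {"linear": [0, 0, 0.014], "rot": [0, 0, 0], "jaw": 0.5}, {"linear": [0, 0, 0.015], "rot": [0, 0, 0], "jaw": 0.5}, {"linear": [0, 0, 0.015], "rot": [0, 0, 0], "jaw": 0.5}])

```text
time: 9.55
ee_pos: [0.3647, -0.3038, 0.0841]
tcp_rot: [-0.0, 0.194, 0.981, 0.0]
ft_force: [-0.7, -0.4, -2.5]
gripper_width: 0.715
grasp_force: 44.3
```

Run:
```python
from h import *
d=snap('side'); s=snap('scene'); im=np.hstack([cv2.resize(d['pixels'][290:410,290:430],(400,343)),cv2.resize(s['pixels'][120:240,220:360],(400,343))])
cv2.imwrite('pics/c4.png',im[:,:,::-1]); st=monitor.state(); print(st['ee_pos'],st['ft_force'])
```

```text
[ 0.36479287 -0.30387783  0.0843265 ] [ 0.65040197 -0.3935301  -2.47375766]
```

View pics/c4.png

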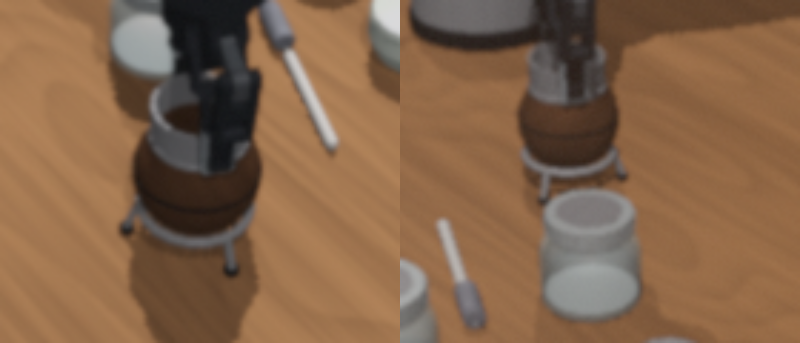

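The crop shows the ball centred over the ring in both views (side crop 195,200; scene crop 567,130), with no contact yet.

Call:
servo_tool(deltas=[{"linear": [0, 0, 0.001], "rot": [0, 0, 0], "jaw": 0.5}, {"linear": [0, 0, 0.002], "rot": [0, 0, 0], "jaw": 0.5}, {"linear": [0, 0, 0.003], "rot": [0, 0, 0], "jaw": 0.5}, {"linear": [0, 0, 0.004], "rot": [0, 0, 0], "jaw": 0.5}, {"linear": [0, 0, 0.004], "rot": [0, 0, 0], "jaw": 0.5}])

```text
time: 10.15
ee_pos: [0.3652, -0.3036, 0.0807]
tcp_rot: [0.001, 0.194, 0.981, 0.0]
ft_force: [1.3, 1.7, 2.0]
gripper_width: 0.713
grasp_force: 44.7
```

Call:
servo_tool(deltas=[{"linear": [0, 0, 0], "rot": [0, 0, 0], "jaw": 0.74}, {"linear": [0, 0, 0], "rot": [0, 0, 0], "jaw": 0.78}, {"linear": [0, 0, 0], "rot": [0, 0, 0], "jaw": 0.85}, {"linear": [0, 0, 0], "rot": [0, 0, 0], "jaw": 1}, {"linear": [0, 0, 0], "rot": [0, 0, 0], "jaw": 1}, {"linear": [0, 0, 0], "rot": [0, 0, 0], "jaw": 1}], grip_force=20)

```text
time: 10.75
ee_pos: [0.3647, -0.3039, 0.0803]
tcp_rot: [-0.0, 0.194, 0.981, -0.0]
ft_force: [0.5, 0.3, 0.0]
gripper_width: 1.004
grasp_force: 0.0
```

Call:
servo_tool(deltas=[{"linear": [0, 0, -0.01], "rot": [0, 0, 0], "jaw": 1}, {"linear": [0, 0, -0.03], "rot": [0, 0, 0], "jaw": 1}, {"linear": [0, 0, -0.06], "rot": [0, 0, 0], "jaw": 1}, {"linear": [0, 0, -0.1], "rot": [0, 0, 0], "jaw": 1}, {"linear": [0, 0, -0.135], "rot": [0, 0, 0], "jaw": 1}, {"linear": [0, 0, -0.15], "rot": [0, 0, 0], "jaw": 1}, {"linear": [0, 0, -0.15], "rot": [0, 0, 0], "jaw": 1}])

```text
time: 11.45
ee_pos: [0.3662, -0.3051, 0.2339]
tcp_rot: [0.003, 0.194, 0.981, -0.002]
ft_force: [-0.8, 0.1, 0.5]
gripper_width: 1.0
grasp_force: 0.0
```

Run:
```python
from h import *
d=snap('side'); s=snap('scene'); w=snap('wrist')
im=np.hstack([cv2.resize(d['pixels'][290:410,290:430],(400,343)),cv2.resize(w['pixels'],(400,343))])
cv2.imwrite('pics/c5.png',im[:,:,::-1]); st=monitor.state(); print(st['ee_pos'],st['joint_positions'],st['time'])
for q,c in((d,(355,350)),(s,(280,160)),(w,(330,220))):
    m=find(q,'large_gourd',c)
    if m is not None: print(fit(lambda x,y,z:gourd('large',x,y,z),[(q,mbox(m))],(.364,-.303,.014)))
print(delta((.5308,.4068,.231)))
```

```text
[ 0.36419079 -0.30338285  0.22942931] [-6.94565276e-01  1.91387986e-01 -6.27628024e-02  1.31831169e+00
  6.90686989e-06 -3.03797197e-01] 11.6
(array([ 0.35606   , -0.3131994 ,  0.02620627]), array([-0.10796428,  0.0853256 ,  0.10824273, -0.08631964]))
(array([ 0.35321922, -0.31891781,  0.00791746]), array([ 0.40273728, -0.3172422 , -0.40288092,  0.31713947]))
(array([ 0.36427182, -0.30303783,  0.01503979]), array([ 0.24977209, -0.22749635, -0.24990046,  0.20279447]))
[ 0.1163  0.72   -0.0011]
```

View pics/c5.png

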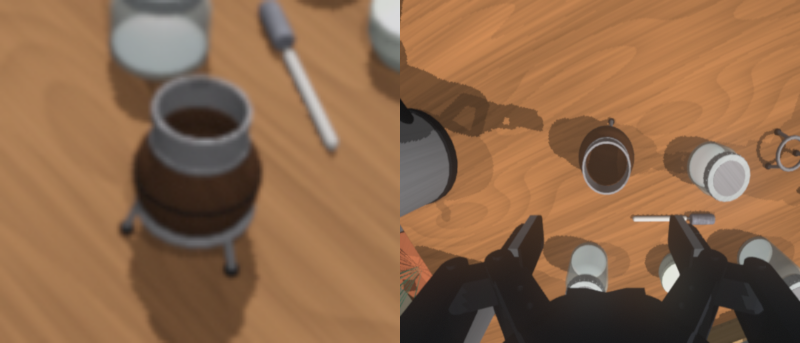

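The large gourd is seated: mouth up in the ring, and the wrist fit gives it at (0.364, -0.303) with the foot at 15 mm. Next is the medium gourd; first I check how close the white toaster is.

Run:
```python
from h import *
d=snap('side'); s=snap('scene')
for uv in [(204,140),(242,163),(291,135)]: print('toaster bottom',uv,atz(d,uv,0)[:2])
big=cv2.resize(d['pixels'][70:200,190:310],(600,650))[:590]; cv2.imwrite('pics/t.png',big[:,:,::-1])
```

```text
toaster bottom (204, 140) [0.57366037 0.80480173]
toaster bottom (242, 163) [0.59721291 0.58050927]
toaster bottom (291, 135) [0.83436014 0.67154493]
```

View pics/t.png

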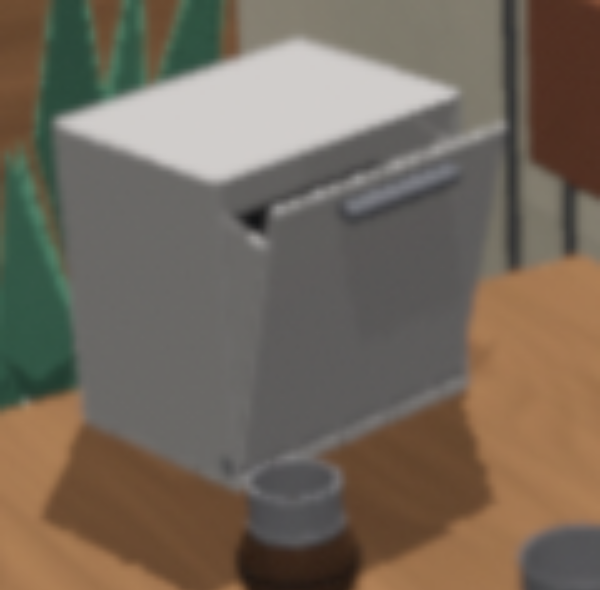

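Call:
servo_tool(deltas=[{"linear": [0.003, 0.015, 0], "rot": [0, 0, 0], "jaw": 1}, {"linear": [0.008, 0.05, 0], "rot": [0, 0, 0], "jaw": 1}, {"linear": [0.015, 0.095, 0], "rot": [0, 0, 0], "jaw": 1}, {"linear": [0.023, 0.14, 0], "rot": [0, 0, 0], "jaw": 1}, {"linear": [0.03, 0.188, 0], "rot": [0, 0, 0], "jaw": 1}, {"linear": [0.038, 0.236, 0], "rot": [0, 0, 0], "jaw": 1}, {"linear": [0.046, 0.284, 0], "rot": [0, 0, 0], "jaw": 1}, {"linear": [0.054, 0.33, 0], "rot": [0, 0, 0], "jaw": 1}, {"linear": [0.061, 0.375, 0], "rot": [0, 0, 0], "jaw": 1}, {"linear": [0.067, 0.415, 0], "rot": [0, 0, 0], "jaw": 1}])

```text
time: 12.85
ee_pos: [0.4603, 0.1084, 0.2302]
tcp_rot: [-0.0, 0.193, 0.981, 0.0]
ft_force: [1.2, -0.6, 0.1]
gripper_width: 0.996
grasp_force: 0.0
```

The toaster's near corner is at about (0.60, 0.58) with its door leaning out, which leaves roughly 8 cm to the gripper. That's enough clearance.

Call:
servo_tool(deltas=[{"linear": [0.005, 0.03, 0], "rot": [0, 0, 0], "jaw": 1}, {"linear": [0.012, 0.075, 0], "rot": [0, 0, 0], "jaw": 1}, {"linear": [0.02, 0.12, 0], "rot": [0, 0, 0], "jaw": 1}, {"linear": [0.028, 0.168, 0], "rot": [0, 0, 0], "jaw": 1}, {"linear": [0.035, 0.215, 0], "rot": [0, 0, 0], "jaw": 1}, {"linear": [0.041, 0.255, 0], "rot": [0, 0, 0], "jaw": 1}, {"linear": [0.046, 0.285, 0], "rot": [0, 0, 0], "jaw": 1}, {"linear": [0.049, 0.302, 0], "rot": [0, 0, 0], "jaw": 1}, {"linear": [0.049, 0.305, 0], "rot": [0, 0, 0], "jaw": 1}, {"linear": [0.049, 0.305, 0], "rot": [0, 0, 0], "jaw": 1}])

```text
time: 13.85
ee_pos: [0.5309, 0.4065, 0.2295]
tcp_rot: [-0.001, 0.194, 0.981, -0.001]
ft_force: [0.5, -0.2, -0.4]
gripper_width: 0.998
grasp_force: 0.0
```

Run:
```python
from h import *
w=snap('wrist'); st=monitor.state(); print(st['ee_pos'],st['joint_positions'],st['time'])
for r in nets.trace(w,'medium_gourd'):
    b=mbox(r['pixels']); f=fit(lambda x,y:gourd('medium',x,y),[(w,b)],(.53,.407)); print(round(r['confidence'],2),b,f,delta((*f[0],.0545)))
```

```text
[0.53109967 0.40565419 0.22993179] [ 6.52373325e-01  5.97733407e-01  5.42455569e-01  1.51690316e+00
 -2.16327292e-04  1.04303926e+00] 13.9
0.89 [295. 181. 365. 258.] (array([0.5307692 , 0.40635761]), array([ 0.40199052,  0.69703433, -0.40171821, -0.67635885])) [0.0009 0.001  0.1758]
```

Call:
servo_tool(deltas=[{"linear": [0.001, 0.001, 0.03], "rot": [0, 0, 0], "jaw": 1}, {"linear": [0.001, 0.001, 0.075], "rot": [0, 0, 0], "jaw": 1}, {"linear": [0.001, 0.001, 0.12], "rot": [0, 0, 0], "jaw": 1}, {"linear": [0.001, 0.001, 0.15], "rot": [0, 0, 0], "jaw": 1}, {"linear": [0.001, 0.001, 0.167], "rot": [0, 0, 0], "jaw": 1}, {"linear": [0.001, 0.001, 0.173], "rot": [0, 0, 0], "jaw": 1}, {"linear": [0.001, 0.001, 0.173], "rot": [0, 0, 0], "jaw": 1}, {"linear": [0.001, 0.001, 0.173], "rot": [0, 0, 0], "jaw": 0.8}, {"linear": [0.001, 0.001, 0.173], "rot": [0, 0, 0], "jaw": 0.7}, {"linear": [0.001, 0.001, 0.173], "rot": [0, 0, 0], "jaw": 0.62}])

```text
time: 14.95
ee_pos: [0.532, 0.4079, 0.059]
tcp_rot: [0.001, 0.194, 0.981, 0.001]
ft_force: [-0.5, -0.1, -0.4]
gripper_width: 0.622
grasp_force: 0.6
```

Call:
servo_tool(deltas=[{"linear": [0, 0, 0], "rot": [0, 0, 0], "jaw": 0.5}, {"linear": [0, 0, 0], "rot": [0, 0, 0], "jaw": 0.4}, {"linear": [0, 0, 0], "rot": [0, 0, 0], "jaw": 0.4}, {"linear": [0, 0, 0], "rot": [0, 0, 0], "jaw": 0.4}], grip_force=40)

```text
time: 15.35
ee_pos: [0.532, 0.4077, 0.0592]
tcp_rot: [0.001, 0.194, 0.981, 0.001]
ft_force: [-0.9, -2.4, 6.9]
gripper_width: 0.595
grasp_force: 41.0
```

Call:
servo_tool(deltas=[{"linear": [0, 0, -0.005], "rot": [0, 0, 0], "jaw": 0.4}, {"linear": [0, 0, -0.015], "rot": [0, 0, 0], "jaw": 0.4}, {"linear": [0, 0, -0.035], "rot": [0, 0, 0], "jaw": 0.4}, {"linear": [0, 0, -0.065], "rot": [0, 0, 0], "jaw": 0.4}, {"linear": [0, 0, -0.1], "rot": [0, 0, 0], "jaw": 0.4}, {"linear": [0, 0, -0.13], "rot": [0, 0, 0], "jaw": 0.4}, {"linear": [0, 0, -0.15], "rot": [0, 0, 0], "jaw": 0.4}, {"linear": [0, 0, -0.16], "rot": [0, 0, 0], "jaw": 0.4}, {"linear": [0, 0, -0.16], "rot": [0, 0, 0], "jaw": 0.4}])

```text
time: 16.25
ee_pos: [0.5318, 0.4079, 0.2191]
tcp_rot: [0.001, 0.194, 0.981, 0.001]
ft_force: [-0.2, 0.6, -2.7]
gripper_width: 0.594
grasp_force: 41.9
```

Run:
```python
from h import *
st=monitor.state(); print(st['ee_pos'],st['gripper_width'],st['ft_force'],st['time'])
print(delta((.651,.0905,st['ee_pos'][2])))
```

```text
[0.53182615 0.40789838 0.21913911] 0.5942807841274916 [-0.16249942  0.58831839 -2.74289706] 16.25
[-0.2311 -0.2481 -0.0003]
```

Call:
servo_tool(deltas=[{"linear": [-0.008, -0.008, 0], "rot": [0, 0, 0], "jaw": 0.4}, {"linear": [-0.03, -0.032, 0], "rot": [0, 0, 0], "jaw": 0.4}, {"linear": [-0.06, -0.064, 0], "rot": [0, 0, 0], "jaw": 0.4}, {"linear": [-0.092, -0.098, 0], "rot": [0, 0, 0], "jaw": 0.4}, {"linear": [-0.124, -0.132, 0], "rot": [0, 0, 0], "jaw": 0.4}, {"linear": [-0.156, -0.167, 0], "rot": [0, 0, 0], "jaw": 0.4}, {"linear": [-0.185, -0.198, 0], "rot": [0, 0, 0], "jaw": 0.4}, {"linear": [-0.21, -0.225, 0], "rot": [0, 0, 0], "jaw": 0.4}, {"linear": [-0.225, -0.242, 0], "rot": [0, 0, 0], "jaw": 0.4}, {"linear": [-0.231, -0.248, 0], "rot": [0, 0, 0], "jaw": 0.4}])

```text
time: 17.25
ee_pos: [0.6499, 0.0861, 0.2149]
tcp_rot: [-0.002, 0.196, 0.981, -0.001]
ft_force: [0.4, -0.3, -2.0]
gripper_width: 0.593
grasp_force: 42.0
```

Call:
servo_tool(deltas=[{"linear": [0, 0, 0], "rot": [0, 0, 0], "jaw": 0.4}, {"linear": [0, 0, 0], "rot": [0, 0, 0], "jaw": 0.4}])

```text
time: 17.45
ee_pos: [0.6496, 0.0908, 0.2163]
tcp_rot: [-0.001, 0.194, 0.981, 0.0]
ft_force: [0.1, 0.0, -1.9]
gripper_width: 0.594
grasp_force: 42.0
```

Run:
```python
from h import *
s=snap('scene'); d=snap('side'); st=monitor.state(); print(st['ee_pos'],st['gripper_width'],st['time'])
e=st['ee_pos']; z0=e[2]-.059
for n,q in(('scene',s),('side',d)):
    for r in nets.trace(q,'medium_gourd'): print(n,round(r['confidence'],2),mbox(r['pixels']), np.round(bbox(proj(q,gourd('medium',e[0],e[1],z0)))))
print(ringgrid('medium',[s,d],(.651,.0905)))
print(delta((.651,.0905,.059+.016)))
```

```text
[0.64975304 0.09161155 0.21696157] 0.6017407748022094 17.55
scene 0.56 [246. 191. 292. 248.] [247. 188. 292. 249.]
side 0.9 [339. 138. 369. 178.] [340. 138. 369. 177.]
side 0.52 [337. 214. 365. 236.] [340. 138. 369. 177.]
((np.float64(0.651), np.float64(0.0905)), [(np.float64(0.651), np.float64(0.0895), np.float64(0.183)), (np.float64(0.649), np.float64(0.0915), np.float64(0.129))])
[-0.0015 -0.0007  0.1423]
```

Call:
servo_tool(deltas=[{"linear": [-0.001, -0.001, 0.015], "rot": [0, 0, 0], "jaw": 0.4}, {"linear": [-0.001, -0.001, 0.045], "rot": [0, 0, 0], "jaw": 0.4}, {"linear": [-0.001, -0.001, 0.075], "rot": [0, 0, 0], "jaw": 0.4}, {"linear": [-0.001, -0.001, 0.1], "rot": [0, 0, 0], "jaw": 0.4}, {"linear": [-0.001, -0.001, 0.117], "rot": [0, 0, 0], "jaw": 0.4}, {"linear": [-0.001, -0.001, 0.125], "rot": [0, 0, 0], "jaw": 0.4}, {"linear": [-0.001, -0.001, 0.13], "rot": [0, 0, 0], "jaw": 0.4}, {"linear": [-0.001, -0.001, 0.134], "rot": [0, 0, 0], "jaw": 0.4}, {"linear": [-0.001, -0.001, 0.137], "rot": [0, 0, 0], "jaw": 0.4}, {"linear": [-0.001, -0.001, 0.138], "rot": [0, 0, 0], "jaw": 0.4}])

```text
time: 18.65
ee_pos: [0.6513, 0.0889, 0.0799]
tcp_rot: [0.001, 0.194, 0.981, 0.0]
ft_force: [-0.1, 0.1, -1.9]
gripper_width: 0.598
grasp_force: 42.0
```

Call:
servo_tool(deltas=[{"linear": [0, 0, 0.001], "rot": [0, 0, 0], "jaw": 0.4}, {"linear": [0, 0, 0.002], "rot": [0, 0, 0], "jaw": 0.4}, {"linear": [0, 0, 0.002], "rot": [0, 0, 0], "jaw": 0.4}])

```text
time: 18.95
ee_pos: [0.6514, 0.089, 0.0779]
tcp_rot: [0.001, 0.194, 0.981, 0.0]
ft_force: [-0.5, 1.4, -0.2]
gripper_width: 0.595
grasp_force: 42.0
```

Call:
servo_tool(deltas=[{"linear": [0.0005, 0.0015, -0.001], "rot": [0, 0, 0], "jaw": 0.4}, {"linear": [0.0005, 0.0015, -0.001], "rot": [0, 0, 0], "jaw": 0.4}, {"linear": [0.0005, 0.0015, 0], "rot": [0, 0, 0], "jaw": 0.4}, {"linear": [0.0005, 0.0015, 0.001], "rot": [0, 0, 0], "jaw": 0.4}, {"linear": [0.0005, 0.0015, 0.001], "rot": [0, 0, 0], "jaw": 0.4}])

```text
time: 19.45
ee_pos: [0.6512, 0.0905, 0.0763]
tcp_rot: [0.0, 0.194, 0.981, 0.0]
ft_force: [0.5, 0.8, -0.5]
gripper_width: 0.598
grasp_force: 42.0
```

Call:
servo_tool(deltas=[{"linear": [0, 0, 0.001], "rot": [0, 0, 0], "jaw": 0.4}, {"linear": [0, 0, 0.001], "rot": [0, 0, 0], "jaw": 0.4}])

```text
time: 19.65
ee_pos: [0.6515, 0.0907, 0.0759]
tcp_rot: [0.001, 0.194, 0.981, 0.0]
ft_force: [-0.1, 1.7, 2.0]
gripper_width: 0.594
grasp_force: 42.4
```

Seated: the height is 0.076 against 0.075 expected, with light contact. Now I release and go to the small gourd at (0.4395, 0.1583).

Call:
servo_tool(deltas=[{"linear": [0, 0, 0], "rot": [0, 0, 0], "jaw": 0.61}, {"linear": [0, 0, 0], "rot": [0, 0, 0], "jaw": 0.66}, {"linear": [0, 0, 0], "rot": [0, 0, 0], "jaw": 0.8}, {"linear": [0, 0, 0], "rot": [0, 0, 0], "jaw": 1}, {"linear": [0, 0, 0], "rot": [0, 0, 0], "jaw": 1}, {"linear": [0, 0, 0], "rot": [0, 0, 0], "jaw": 1}], grip_force=20)

```text
time: 20.25
ee_pos: [0.6509, 0.0903, 0.0752]
tcp_rot: [-0.0, 0.194, 0.981, -0.0]
ft_force: [-0.3, -0.1, 0.6]
gripper_width: 1.002
grasp_force: 0.0
```

Call:
servo_tool(deltas=[{"linear": [0, 0, -0.01], "rot": [0, 0, 0], "jaw": 1}, {"linear": [0, 0, -0.03], "rot": [0, 0, 0], "jaw": 1}, {"linear": [0, 0, -0.06], "rot": [0, 0, 0], "jaw": 1}, {"linear": [0, 0, -0.1], "rot": [0, 0, 0], "jaw": 1}, {"linear": [0, 0, -0.135], "rot": [0, 0, 0], "jaw": 1}, {"linear": [0, 0, -0.15], "rot": [0, 0, 0], "jaw": 1}, {"linear": [0, 0, -0.15], "rot": [0, 0, 0], "jaw": 1}])

```text
time: 20.95
ee_pos: [0.6529, 0.0906, 0.23]
tcp_rot: [0.004, 0.194, 0.981, 0.001]
ft_force: [-0.3, -0.4, -0.5]
gripper_width: 0.998
grasp_force: 0.0
```

Run:
```python
from h import *
w=snap('wrist'); s=snap('scene'); st=monitor.state(); print(st['ee_pos'],st['time'])
for r in nets.trace(w,'medium_gourd'): print(mbox(r['pixels']),fit(lambda x,y,z:gourd('medium',x,y,z),[(w,mbox(r['pixels']))],(.651,.0905,.016)))
im=np.hstack([cv2.resize(s['pixels'][250:370,205:345],(400,343)),cv2.resize(w['pixels'],(400,343))]); cv2.imwrite('pics/c6.png',im[:,:,::-1])
print(delta((.4395,.1583,.225)))
```

```text
[0.65092588 0.09031756 0.22537837] 21.05
[291. 180. 364. 259.] (array([0.65028451, 0.08997429, 0.01490441]), array([ 0.34560952, -0.31864306, -0.34594023,  0.2804614 ]))
[ 0.2208 -0.0174 -0.0005]
```

View pics/c6.png

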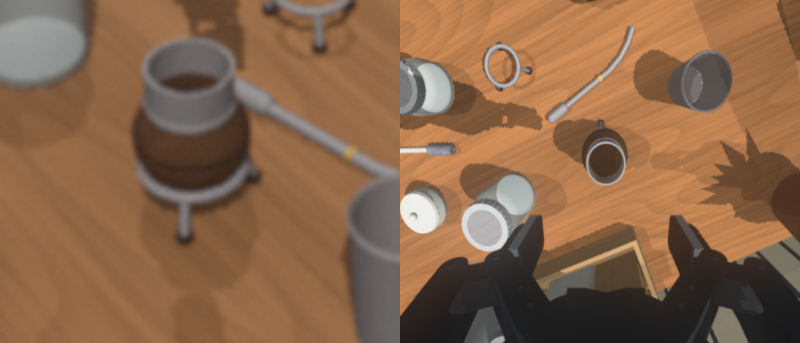

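The medium gourd is upright in its ring (crop 190,130), with the foot at about 15 mm. The small ring shows clear in the wrist view. Moving to the small gourd.

Call:
servo_tool(deltas=[{"linear": [0.015, -0.001, 0], "rot": [0, 0, 0], "jaw": 1}, {"linear": [0.05, -0.004, 0], "rot": [0, 0, 0], "jaw": 1}, {"linear": [0.095, -0.007, 0], "rot": [0, 0, 0], "jaw": 1}, {"linear": [0.14, -0.011, 0], "rot": [0, 0, 0], "jaw": 1}, {"linear": [0.18, -0.014, 0], "rot": [0, 0, 0], "jaw": 1}, {"linear": [0.208, -0.016, 0], "rot": [0, 0, 0], "jaw": 1}, {"linear": [0.221, -0.017, 0], "rot": [0, 0, 0], "jaw": 1}, {"linear": [0.221, -0.017, 0], "rot": [0, 0, 0], "jaw": 1}, {"linear": [0.221, -0.017, 0], "rot": [0, 0, 0], "jaw": 1}])

```text
time: 22.0
ee_pos: [0.4409, 0.1587, 0.2249]
tcp_rot: [0.0, 0.194, 0.981, -0.0]
ft_force: [0.5, -0.2, 0.1]
gripper_width: 1.0
grasp_force: 0.0
```

Run:
```python
from h import *
w=snap('wrist'); st=monitor.state(); print(st['ee_pos'],st['joint_positions'],st['time'])
for r in nets.trace(w,'small_gourd'):
    b=mbox(r['pixels']); f=fit(lambda x,y:gourd('small',x,y),[(w,b)],(.4395,.158)); print(round(r['confidence'],2),b,f,delta((*f[0],.049)))
for r in nets.trace(w,'small_stand'): print(r['confidence'],mbox(r['pixels']))
print(ringgrid('small',[w],(.485,-.009)))
```

```text
[0.44128255 0.15858997 0.22489117] [ 3.45246479e-01  1.82160094e-01 -8.61493150e-02  1.30240143e+00
 -3.64890216e-04  7.36680979e-01] 22.05
0.69 [180. 271. 244. 318.]
((np.float64(0.484), np.float64(-0.009)), [(np.float64(0.484), np.float64(-0.009), np.float64(0.191))])
```

Run:
```python
from h import *
w=snap('wrist','w7'); 
print('expect',bbox(proj(w,gourd('small',.4395,.1583))))
for t in('small_gourd','medium_gourd','large_gourd'):
  for r in nets.trace(w,t):
    b=mbox(r['pixels']); f=fit(lambda x,y:gourd('small',x,y),[(w,b)],(.4395,.158)); print(t,round(r['confidence'],2),b,f[0],np.round(f[1],1),delta((*f[0],.049)))
```

```text
expect [300.38975845 185.87309799 357.63324916 248.65387523]
small_gourd 0.6 [299. 186. 357. 247.] [0.43839354 0.15765236] [ 0.4 -0.9 -0.4  0.8] [ 0.0021 -0.0017  0.1759]
small_gourd 0.16 [314. 376. 374. 409.] [0.63330406 0.09733828] [  5.7 -19.3  -5.6  18.5] [-0.201   0.017   0.1759]
medium_gourd 0.78 [315. 376. 373. 408.] [0.63267539 0.09758136] [  4.7 -19.7  -4.6  19. ] [-0.2006  0.017   0.1759]
large_gourd 0.57 [325.   0. 376.  10.] [0.28274915 0.24364192] [ -7.4 -34.7   7.4  44.4] [0.1785 0.0184 0.1761]
```

Both estimates agree at about (0.439, 0.158).

Call:
servo_tool(deltas=[{"linear": [0.002, -0.001, 0.03], "rot": [0, 0, 0], "jaw": 1}, {"linear": [0.002, -0.001, 0.075], "rot": [0, 0, 0], "jaw": 1}, {"linear": [0.002, -0.001, 0.12], "rot": [0, 0, 0], "jaw": 1}, {"linear": [0.002, -0.001, 0.152], "rot": [0, 0, 0], "jaw": 1}, {"linear": [0.002, -0.001, 0.17], "rot": [0, 0, 0], "jaw": 1}, {"linear": [0.002, -0.001, 0.176], "rot": [0, 0, 0], "jaw": 1}, {"linear": [0.002, -0.001, 0.176], "rot": [0, 0, 0], "jaw": 1}, {"linear": [0.002, -0.001, 0.176], "rot": [0, 0, 0], "jaw": 0.75}, {"linear": [0.002, -0.001, 0.176], "rot": [0, 0, 0], "jaw": 0.6}, {"linear": [0.002, -0.001, 0.176], "rot": [0, 0, 0], "jaw": 0.52}])

```text
time: 23.35
ee_pos: [0.4389, 0.159, 0.0505]
tcp_rot: [0.001, 0.194, 0.981, 0.001]
ft_force: [-0.6, -1.0, -0.2]
gripper_width: 0.529
grasp_force: 0.0
```

Call:
servo_tool(deltas=[{"linear": [0, 0, 0], "rot": [0, 0, 0], "jaw": 0.45}, {"linear": [0, 0, 0], "rot": [0, 0, 0], "jaw": 0.3}, {"linear": [0, 0, 0], "rot": [0, 0, 0], "jaw": 0.3}, {"linear": [0, 0, 0], "rot": [0, 0, 0], "jaw": 0.3}, {"linear": [0, 0, 0], "rot": [0, 0, 0], "jaw": 0.3}], grip_force=35)

```text
time: 23.85
ee_pos: [0.4389, 0.1588, 0.0506]
tcp_rot: [0.001, 0.194, 0.981, 0.0]
ft_force: [-1.1, -2.0, 5.6]
gripper_width: 0.481
grasp_force: 34.9
```

Call:
servo_tool(deltas=[{"linear": [0, 0, -0.005], "rot": [0, 0, 0], "jaw": 0.3}, {"linear": [0, 0, -0.015], "rot": [0, 0, 0], "jaw": 0.3}, {"linear": [0, 0, -0.035], "rot": [0, 0, 0], "jaw": 0.3}, {"linear": [0, 0, -0.065], "rot": [0, 0, 0], "jaw": 0.3}, {"linear": [0, 0, -0.1], "rot": [0, 0, 0], "jaw": 0.3}, {"linear": [0, 0, -0.13], "rot": [0, 0, 0], "jaw": 0.3}, {"linear": [0, 0, -0.15], "rot": [0, 0, 0], "jaw": 0.3}, {"linear": [0, 0, -0.16], "rot": [0, 0, 0], "jaw": 0.3}, {"linear": [0, 0, -0.16], "rot": [0, 0, 0], "jaw": 0.3}])

```text
time: 24.75
ee_pos: [0.4387, 0.1589, 0.2108]
tcp_rot: [0.001, 0.194, 0.981, 0.001]
ft_force: [-0.5, -0.4, -1.3]
gripper_width: 0.479
grasp_force: 35.5
```

Run:
```python
from h import *
st=monitor.state(); print(st['ee_pos'],st['gripper_width'],st['ft_force'],st['time'])
print(delta((.4845,-.009,st['ee_pos'][2])))
```

```text
[0.43868365 0.15894524 0.21081651] 0.4787595515499972 [-0.45729976 -0.3535192  -1.31200177] 24.75
[-1.063e-01 -1.378e-01 -1.000e-04]
```

Call:
servo_tool(deltas=[{"linear": [-0.008, -0.01, 0], "rot": [0, 0, 0], "jaw": 0.3}, {"linear": [-0.028, -0.036, 0], "rot": [0, 0, 0], "jaw": 0.3}, {"linear": [-0.052, -0.068, 0], "rot": [0, 0, 0], "jaw": 0.3}, {"linear": [-0.076, -0.099, 0], "rot": [0, 0, 0], "jaw": 0.3}, {"linear": [-0.094, -0.122, 0], "rot": [0, 0, 0], "jaw": 0.3}, {"linear": [-0.104, -0.135, 0], "rot": [0, 0, 0], "jaw": 0.3}, {"linear": [-0.106, -0.138, 0], "rot": [0, 0, 0], "jaw": 0.3}, {"linear": [-0.106, -0.138, 0], "rot": [0, 0, 0], "jaw": 0.3}, {"linear": [-0.106, -0.138, 0], "rot": [0, 0, 0], "jaw": 0.3}])

```text
time: 25.65
ee_pos: [0.4827, -0.0089, 0.2085]
tcp_rot: [-0.001, 0.194, 0.981, 0.0]
ft_force: [-0.5, -0.2, -0.6]
gripper_width: 0.481
grasp_force: 35.6
```

Run:
```python
from h import *
s=snap('scene'); d=snap('side'); st=monitor.state(); e=st['ee_pos']; print(e,st['gripper_width'],st['time'])
z0=e[2]-.0505
for n,q in(('scene',s),('side',d)):
    for r in nets.trace(q,'small_gourd'): print(n,round(r['confidence'],2),mbox(r['pixels']), np.round(bbox(proj(q,gourd('small',e[0],e[1],z0)))))
print(ringgrid('small',[s,d],(.4845,-.009)))
print(delta((.4845,-.009,.0505+.020)))
```

```text
[ 0.48298432 -0.00853147  0.20900066] 0.47677812388990565 25.75
scene 0.66 [299. 147. 330. 190.] [299. 145. 331. 190.]
side 0.59 [307. 180. 334. 218.] [308. 177. 335. 216.]
((np.float64(0.4845), np.float64(-0.009)), [(np.float64(0.4855), np.float64(-0.009), np.float64(0.162)), (np.float64(0.4835), np.float64(-0.008), np.float64(0.154))])
[-0.0014  0.      0.1388]
```

Call:
servo_tool(deltas=[{"linear": [-0.001, 0, 0.015], "rot": [0, 0, 0], "jaw": 0.3}, {"linear": [-0.001, 0, 0.045], "rot": [0, 0, 0], "jaw": 0.3}, {"linear": [-0.001, 0, 0.075], "rot": [0, 0, 0], "jaw": 0.3}, {"linear": [-0.001, 0, 0.1], "rot": [0, 0, 0], "jaw": 0.3}, {"linear": [-0.001, 0, 0.115], "rot": [0, 0, 0], "jaw": 0.3}, {"linear": [-0.001, 0, 0.123], "rot": [0, 0, 0], "jaw": 0.3}, {"linear": [-0.001, 0, 0.128], "rot": [0, 0, 0], "jaw": 0.3}, {"linear": [-0.001, 0, 0.131], "rot": [0, 0, 0], "jaw": 0.3}, {"linear": [-0.001, 0, 0.133], "rot": [0, 0, 0], "jaw": 0.3}, {"linear": [-0.001, 0, 0.133], "rot": [0, 0, 0], "jaw": 0.3}])

```text
time: 26.85
ee_pos: [0.4848, -0.0097, 0.0768]
tcp_rot: [0.001, 0.194, 0.981, 0.0]
ft_force: [0.1, 0.3, -1.1]
gripper_width: 0.478
grasp_force: 35.6
```

Call:
servo_tool(deltas=[{"linear": [0, 0, 0.001], "rot": [0, 0, 0], "jaw": 0.3}, {"linear": [0, 0, 0.002], "rot": [0, 0, 0], "jaw": 0.3}, {"linear": [0, 0, 0.003], "rot": [0, 0, 0], "jaw": 0.3}, {"linear": [0, 0, 0.003], "rot": [0, 0, 0], "jaw": 0.3}])

```text
time: 27.25
ee_pos: [0.4842, -0.0097, 0.0732]
tcp_rot: [-0.0, 0.194, 0.981, -0.0]
ft_force: [-0.1, 0.5, -0.6]
gripper_width: 0.481
grasp_force: 35.6
```

Call:
servo_tool(deltas=[{"linear": [0, 0, 0.001], "rot": [0, 0, 0], "jaw": 0.3}, {"linear": [0, 0, 0.002], "rot": [0, 0, 0], "jaw": 0.3}, {"linear": [0, 0, 0.002], "rot": [0, 0, 0], "jaw": 0.3}])

```text
time: 27.55
ee_pos: [0.4847, -0.0091, 0.0717]
tcp_rot: [0.0, 0.194, 0.981, 0.001]
ft_force: [-1.5, 2.4, 1.7]
gripper_width: 0.477
grasp_force: 35.9
```

Call:
servo_tool(deltas=[{"linear": [0, 0.001, 0], "rot": [0, 0, 0], "jaw": 0.3}, {"linear": [0, 0.001, 0.0005], "rot": [0, 0, 0], "jaw": 0.3}, {"linear": [0, 0.001, 0.0005], "rot": [0, 0, 0], "jaw": 0.3}])

```text
time: 27.85
ee_pos: [0.4848, -0.0085, 0.071]
tcp_rot: [0.0, 0.194, 0.981, 0.0]
ft_force: [-0.2, 2.6, 3.4]
gripper_width: 0.477
grasp_force: 35.9
```

Call:
servo_tool(deltas=[{"linear": [0, 0, 0], "rot": [0, 0, 0], "jaw": 0.5}, {"linear": [0, 0, 0], "rot": [0, 0, 0], "jaw": 0.54}, {"linear": [0, 0, 0], "rot": [0, 0, 0], "jaw": 0.65}, {"linear": [0, 0, 0], "rot": [0, 0, 0], "jaw": 0.8}, {"linear": [0, 0, 0], "rot": [0, 0, 0], "jaw": 1}, {"linear": [0, 0, 0], "rot": [0, 0, 0], "jaw": 1}, {"linear": [0, 0, 0], "rot": [0, 0, 0], "jaw": 1}], grip_force=20)

```text
time: 28.55
ee_pos: [0.4847, -0.0089, 0.0708]
tcp_rot: [0.0, 0.194, 0.981, -0.0]
ft_force: [-0.2, -0.7, 0.2]
gripper_width: 1.003
grasp_force: 0.0
```

Call:
servo_tool(deltas=[{"linear": [0, 0, -0.01], "rot": [0, 0, 0], "jaw": 1}, {"linear": [0, 0, -0.03], "rot": [0, 0, 0], "jaw": 1}, {"linear": [0, 0, -0.06], "rot": [0, 0, 0], "jaw": 1}, {"linear": [0, 0, -0.1], "rot": [0, 0, 0], "jaw": 1}, {"linear": [0, 0, -0.135], "rot": [0, 0, 0], "jaw": 1}, {"linear": [0, 0, -0.155], "rot": [0, 0, 0], "jaw": 1}, {"linear": [0, 0, -0.155], "rot": [0, 0, 0], "jaw": 1}])

```text
time: 29.25
ee_pos: [0.487, -0.0088, 0.2301]
tcp_rot: [0.004, 0.194, 0.981, 0.001]
ft_force: [0.3, -0.2, 0.1]
gripper_width: 1.004
grasp_force: 0.0
```

Run:
```python
from h import *
w=snap('wrist'); d=snap('side','side8'); st=monitor.state(); print(st['ee_pos'],st['time'])
for r in nets.trace(w,'small_gourd'): print(mbox(r['pixels']),fit(lambda x,y,z:gourd('small',x,y,z),[(w,mbox(r['pixels']))],(.4845,-.009,.02)))
s=d['pixels']; im=np.hstack([cv2.resize(s[120:400,190:490],(430,400)),cv2.resize(w['pixels'][100:340,200:420],(366,400))]); cv2.imwrite('pics/c8.png',im[:,:,::-1])
```

```text
[ 0.48476155 -0.00878431  0.22621754] 29.35
[298. 186. 359. 251.] (array([ 0.48445755, -0.00863403,  0.01923644]), array([ 0.66224429, -0.59489425, -0.66268731,  0.52658654]))
```

View pics/c8.png

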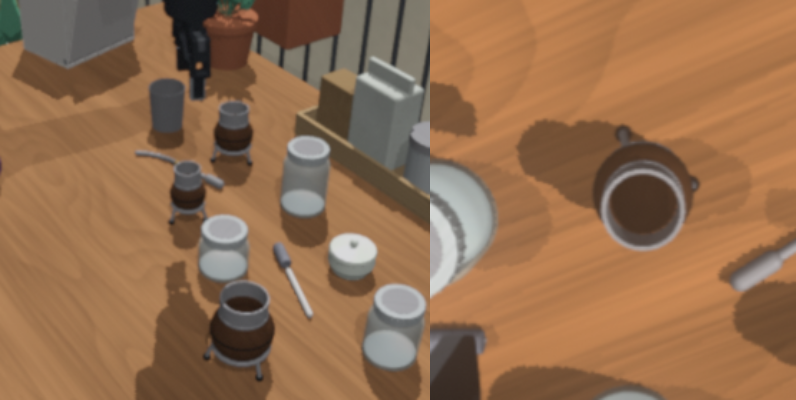

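All three gourds sit mouth up in their own rings: large (crop 242,325), medium (233,130) and small (188,190). The jars and cup haven't moved, so I'm handing in.

```bash
python3 -c "
from rig import job
print(job.hand_in())"
```

```text
the job is handed in; nothing more can be done
None
```

The job is handed in at about 29 s: each gourd is seated mouth up in the ring of its own size, and the jars, cup and purple look-alike were not touched; the hand-in gave no verdict.

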